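# Hang the trimming-tool caddy on the pin rail

## Robot

A 7-joint arm with a two-finger parallel gripper is mounted at the origin on the work surface. World frame = base frame: x ahead of the robot, y to its left, z up, the work surface at z = 0. Lengths are in m, angles in rad, forces in N, time in s.
With the tool pointing down it reaches from about 0.4 to 0.75 m from the base axis. Payload 19.5 kg.
Tool frame: the origin (TCP) lies at the very end of the fingers, on their centre line; the grasp point (between the pads) lies 19 mm behind it (ctrl.hold_point_z is the distance from the TCP to the grasp point, in m); x points along the fingers, z is the direction in which the jaws open and shut, and the axes are right-handed (so a half turn about x gives the same grasp; the last joint's range is limited). The gripper opens to 85 mm and grips with 20 to 120 N. Pads are 22 mm wide; open, the fingers measure 114 mm over their backs; the gripper's body (76 mm by 85 mm) begins 54 mm behind the grasp point. The pads swing forward as they close: fully open they stand 13 mm farther back than shut.
Start: joints at [1.299, 0.707, -0.028, 1.485, 0.022, 0.951, -0.075], TCP at [0.131, -0.56, 0.231] pointing down, gripper open.
Joint ranges: [-2.71, 2.71], [-0.32, 2.16], [-1.57, 1.52], [0, 2.45], [-1.46, 4.6], [0, 2.02], [-2.83, 2.83]. Speed limits (rad/s): [1.89, 1.89, 2.57, 2.57, 3.01, 3.01, 3.01].

## Interface

Orientations are given as [roll, pitch, yaw] about the fixed x, y, z axes, in that order (R = Rz(yaw) Ry(pitch) Rx(roll)).
In Python, from station import ctrl gives the robot as it stands.
- The arm moves only by the tool play_rows, never from a script. Its argument "deltas" is a list of rows, each an object of numbers: "x", "y", "z": the shift along the world's x, y, z in cm; "ax", "ay", "az": the turn, a rotation vector about the world's x, y, z in degrees. In form: [{"x": .., "y": .., "z": .., "ax": .., "ay": .., "az": ..}, ...]. A call has 1 to 12 rows; each row is the pose to reach, as a shift and turn from the pose commanded when the call began; what a row does not reach only later rows make up. A row lasts 1/10 s, in which the tool goes at most 50 mm and 8.59 degrees, less where a joint would pass 70% of its speed; a pose out of reach is approached as far as the arm can. A call with a gripper value outside its range is refused whole. "grip" is the opening in per cent of the stroke, from 0 (shut) to 100 (fully open), set as the call begins (left out, the last holds). The fingers move at their own pace and stop on an object; "squeeze" is the grip in N (left out, the last holds). Time passes only in rows, so rows that repeat a pose let the fingers close. It gives the time, the measured TCP pose, the force and the opening at its end, in the units of the state.
- ctrl.get_state(): the state, without advancing time (a new reading comes with each control period).
- ctrl.grab_frame(name): name is "scene" or "top"; returns (picture, depth): 384x512x3 uint8, blue, green, red; 384x512 float32, m along the optical axis (not along the pixel's ray), 0 where there is no reading.
- ctrl.camera_params(name): a dict with "intrinsics" (3x3 intrinsics, pixels), "rvec" (rotation vector, rad) and "tvec" (3), from world to camera coordinates, as OpenCV has them. Camera axes: x right, y down, z forward; pixel columns grow to the right and rows downward; lengths in m; the calibration is good to about 2 mm. A picture is of the moment at which its call begins. camera_params takes no time and is no camera call.
- ctrl.sign_off(): hands the job in, once; it reports no verdict.
The state is a dict: "t": time; "joints": joint angles; "qvel": joint speeds; "tau": joint torques, N m; "tcp_pos": TCP position; "tcp_rot": TCP orientation; "ft_force": force on the tool from outside, world axes, zero at the start; "wrist_torque": the same for the moment, N m; "width": opening from 0.0 (shut) to 1.0 (fully open).
Only numpy, scipy, OpenCV 4.12 (cv2) and the standard library are available. Lean on these libraries where they do the work, as an engineer would, in place of code of your own. Each camera call takes 0.05 s, during which the arm holds its last target.

## Task

Pick up the empty grey tool caddy by its wooden grip and hang it on the pin rail, with both rail pins through the two holes of its back flange, fully home and level, then let go of it. The pin strip has been clamped somewhat to the left of the middle of the rail (as seen from the robot), so feel for the pins with the flange and do it gently, without forcing or dropping the caddy; leave the pots and tools around it where they are.

Things in the scene. Friction and masses are not known exactly. Their poses are not given: they have to be found in the camera images.
- caddy: Loose open grey tool caddy, 0.26 to 0.46 kg, standing on the bench in the left or the right place. Origin: centre of its underside, z up. Trough 50 (x) x 140 (y) x 60 mm high, walls 4 mm; back wall's outer face at x = +25 mm. From its top a level flange sticks out backwards to x = +59 mm, 140 mm wide, z = 54 to 60 mm, with two vertical through holes, 11 mm diameter.
- grip (a point): On the caddy: a good pinch point on its upright wooden grip, 14 (x) x 36 (y) mm thick, which stands up from the trough to 120 mm. The point is on its centre line, 100 mm above the caddy's underside, 20 mm below the grip's top, 40 mm in front of the line through the holes and 46 mm above the flange's underside. Axes as caddy.
- hole_left (a point): On the caddy: centre of the flange hole at x = +44, y = +45 mm, at the flange's underside (z = 54 mm). Axes as caddy.
- hole_right (a point): On the caddy: centre of the flange hole at x = +44, y = -45 mm, at the flange's underside (z = 54 mm). Axes as caddy.
- rail: Fixed pin rail. Origin: on the bench under the beam's middle; y along the beam, z up, x away from the side where the caddy hangs. Wooden beam 36 (x) x 180 (y) mm, z = 80 to 140 mm, on two legs and a foot plate; upright front face at x = -18 mm. The hung caddy has the rail's yaw and its back wall 1 mm before that face (touching it, the pins still fit).
- rail_seat (a point): Middle of the rail, 144 mm up, level with the top of the steel strip (24 x 120 x 4 mm) on the beam, where the flange's underside must lie. The strip has two upright pins, 8 mm diameter, 20 mm tall above it, 90 mm apart along y, on the line x = 0. Strip and pins are clamped firmly, shifted an unknown 4 to 28 mm from this point towards the rail's +y end. Axes as rail.
- vase_mid: Bystander: unglazed clay vase 95 mm high, 60 mm wide, standing between the rail's and the caddy's places. Origin under its foot.
- vase_back: Bystander: clay vase 125 mm high, 64 mm wide, at the back. Origin under its foot.
- vase_dark: Bystander: dark clay vase 110 mm high, 60 mm wide, at the back. Origin under its foot.
- bowl: Bystander: white bowl 110 mm wide, 50 mm high, at the back left. Origin under its foot.
- brush: Bystander: brush 160 mm long lying on the bench near the middle. Origin under its middle.
- jar: Bystander: white jar 85 mm high, 64 mm wide, on the left. Origin under its foot.
- rib: Bystander: flat wooden rib 100 x 50 x 8 mm, lying on the right. Origin under its middle.
Things that resemble listed ones, but are neither listed nor needed, are in the scene too. Leave any blue look-alike of the caddy alone. Leave any purple look-alike of the rail alone.

How it is judged:
By the outcome, as a careful person would: the job done as asked, in the order asked, and still so for the second after the job is handed in, with the robot touching nothing.
It also fails if it takes over 69 s, if anything falls off the work surface, if the arm or the gripper's body presses on something with over 40 N, if the wrist force passes 120 N, or if a joint passes its speed limit or range.

## Working session

There is one attempt and no reset: what is moved stays moved. The work goes in short steps, Python scripts to look and compute and a tool call to move; the robot and the scene stay as the last step left them, time stands still between calls to the robot, and variables do not carry over. Pictures are saved under pics/ and viewed, and the job is handed in when it is done.

Besides the shell and the picture viewer there is one more tool, called after "Call:" as name([rows], argument=value, ...), one row to a line, values as JSON. play_rows: Moves the arm, as the interface text tells. Its arguments: {"type":"object","properties":{"deltas":{"type":"array"},"grip":{"type":"number"},"squeeze":{"type":"number"}},"required":["deltas"]}

```bash
mkdir -p pics; ls; cat > h.py <<'E'
import numpy as np,cv2
from station import ctrl
def grab(n,save):
    im,d=ctrl.grab_frame(n); cv2.imwrite(f'pics/{save}.png',im); np.savez(f'pics/{save}.npz',im=im,d=d); return im,d
def load(s):
    z=np.load(f'pics/{s}.npz'); return z['im'],z['d']
def cam(n):
    c=ctrl.camera_params(n); K=np.array(c['intrinsics'],float); R=cv2.Rodrigues(np.array(c['rvec'],float))[0]; return K,R,np.array(c['tvec'],float).ravel()
def cloud(n,d):
    K,R,t=cam(n); v,u=np.mgrid[:d.shape[0],:d.shape[1]]
    P=np.stack([(u-K[0,2])/K[0,0]*d,(v-K[1,2])/K[1,1]*d,d],-1)
    W=(P-t)@R; W[d<=0]=np.nan; return W
E
python3 - <<'E'
from h import *
for n in('scene','top'):
    grab(n,n+'0'); K,R,t=cam(n); print(n,K.tolist(),(-R.T@t).round(3),R[2].round(2))
print(ctrl.get_state(), ctrl.hold_point_z)
E
```

```text
pics
scene [[388.70700725535846, 0.0, 253.13246602484801], [0.0, 388.70700725535846, 186.89766554896738], [0.0, 0.0, 1.0]] [ 0.919 -0.583  0.994] [-0.35  0.51 -0.79]
top [[498.11094633285876, 0.0, 252.6184131922604], [0.0, 498.11094633285876, 193.92464541283707], [0.0, 0.0, 1.0]] [ 0.309 -0.022  1.689] [ 0.13 -0.01 -0.99]
{'t': 0.1, 'joints': array([ 1.29928645,  0.70702992, -0.02764809,  1.48493726,  0.02199293,
        0.95088817, -0.07550366]), 'qvel': array([-0.00027165,  0.00029647,  0.00030883, -0.00080137, -0.00117506,
       -0.00063374, -0.00020261]), 'tau': array([ 1.74137062e-03, -8.84303570e+01,  1.23645466e+00, -2.36456126e+01,
        1.70194352e-02,  5.15820662e-03, -2.29401633e-05]), 'tcp_pos': array([ 0.1309463 , -0.55965763,  0.23088368]), 'tcp_rot': array([-3.13927866,  1.56983518,  1.80293509]), 'ft_force': array([-0.08922827,  0.61447205,  0.60210252]), 'wrist_torque': array([0.01865542, 0.005112  , 0.01788289]), 'width': 0.9992809708902678} 0.0187
```

View pics/scene0.png

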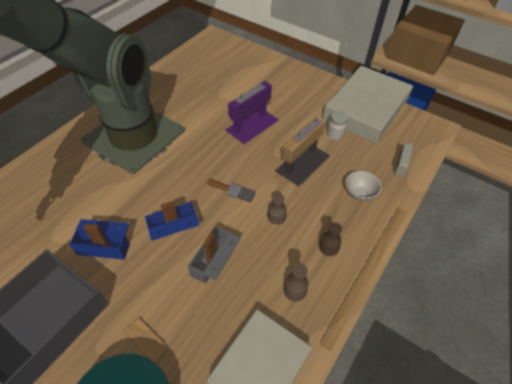

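View pics/top0.png

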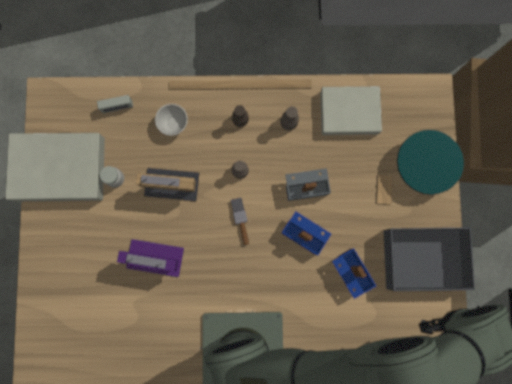

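Grey caddy: scene (215,252) / top (308,185). Look-alikes: blue at scene (100,240) and (172,220), top (306,233) and (353,272). Wooden rail: scene (303,150), top (170,184). Purple look-alike: scene (250,112), top (152,258). I choose the grey caddy and the wooden rail, and check both in a close crop.

```bash
python3 - <<'E'
from h import *
a,d=load('top0'); s,ds=load('scene0')
A=cv2.resize(a[155:215,270:350],None,fx=5,fy=5,interpolation=3); B=cv2.resize(a[155:215,130:210],None,fx=5,fy=5,interpolation=3)
C=cv2.resize(s[220:290,180:250],(400,300)[::1],interpolation=3); D=cv2.resize(s[110:190,265:345],(400,300),interpolation=3)
cv2.imwrite('pics/crop1.png',np.vstack([np.hstack([A,B]),np.hstack([C,D])]))
W=cloud('top',d)
np.set_printoptions(linewidth=220,precision=3,suppress=True)
Z=(W[...,2]*1000)
print('caddy z');print(np.round(Z[164:206:2,280:336:3]).astype(int))
print('rail z');print(np.round(Z[164:206:2,136:204:3]).astype(int))
for u,v in[(308,185),(170,184),(240,170),(240,220),(111,176)]: print(u,v,W[v,u])
E
```

```text
caddy z
[[                  -5                   -4                    1                    1                    3                    4                    0                    3                    0                   -2
                    -5                    0                    4                  -11                    1                  -13                   -4                   -4                   -3]
 [                  -1                   -6                   -3                    2                    2                   -2                    0                    2                    4                   -1
                    -5                   -5                   -3                    1                   -3                    2                    3                   -5                   -4]
 [                  -4                   -8                    3                   -5                    3                   -1                    1                    8                   -4                    1
                     2                   -4                    4        
[... 17255 characters left out ...]
        6                    4                    3                   -4                    9                    3                   -2                   -3
                     2                    3                    0                   -3                   -3                    0                   -3                    1                   -4                   -3
                    -1                    1                   -5]]
308 185 [ 0.535 -0.213  0.123]
170 184 [0.54  0.221 0.144]
240 170 [0.591 0.003 0.093]
240 220 [0.434 0.006 0.01 ]
111 176 [0.577 0.422 0.086]<stdin>:9: RuntimeWarning: invalid value encountered in cast
<stdin>:10: RuntimeWarning: invalid value encountered in cast
```

View pics/crop1.png

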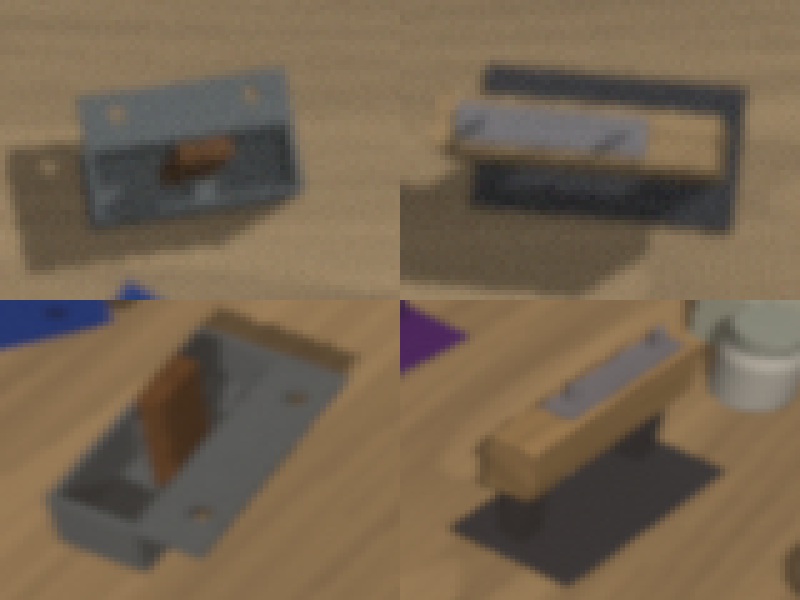

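The crop confirms both: grey caddy with its flange pointing away from the robot (+x), and the wooden rail with the strip shifted to the left (+y). Now I fit poses by silhouette.

```bash
cat > fit.py <<'E'
from h import *
from scipy.optimize import minimize
def box(x0,x1,y0,y1,z0,z1): return np.array([[x,y,z] for x in(x0,x1) for y in(y0,y1) for z in(z0,z1)])/1000.
CADDY=[box(-25,25,-70,70,12,60),box(25,59,-70,70,54,60),box(-7,7,-18,18,60,120)]
RAIL=[box(-18,18,-90,90,88,140)]
def pose(p): 
    c,s=np.cos(p[2]),np.sin(p[2]); return np.array([[c,-s,0],[s,c,0],[0,0,1]]),np.array([p[0],p[1],p[3] if len(p)>3 else 0])
def proj(n,X):
    K,R,t=cam(n); q=(X@R.T+t)@K.T; return q[:,:2]/q[:,2:]
S=8
def render(n,boxes,p,roi):
    u0,v0,w,h=roi; m=np.zeros((h*S,w*S),np.uint8); R,t=pose(p)
    for b in boxes:
        q=(proj(n,b@R.T+t)-[u0,v0]+.5)*S-.5
        cv2.fillConvexPoly(m,cv2.convexHull(np.round(q*16).astype(np.int32)),255,shift=4)
    return cv2.resize(m,(w,h),interpolation=cv2.INTER_AREA)/255.
def obsmask(n,d,zmin,roi,seed):
    u0,v0,w,h=roi; Z=cloud(n,d)[...,2]; m=((Z>zmin)).astype(np.uint8)[v0:v0+h,u0:u0+w]
    k,l=cv2.connectedComponents(m); lab=l[seed[1]-v0,seed[0]-u0]; m=(l==lab).astype(np.uint8)
    c,_=cv2.findContours(m,cv2.RETR_EXTERNAL,cv2.CHAIN_APPROX_NONE); f=np.zeros_like(m); cv2.drawContours(f,c,-1,1,-1); return f.astype(float)
def fit(obs,boxes,p0):
    f=lambda p:sum(((render(n,boxes,[p[0],p[1],p[2]],r)-m)**2).sum() for n,r,m in obs)
    best=None
    for k in range(4):
        p=np.array(p0)+(np.random.RandomState(k).randn(3)*[.006,.006,.04]); 
        r=minimize(f,p,method='Nelder-Mead',options=dict(initial_simplex=p+np.vstack([np.zeros(3),np.diag([.01,.01,.08])]),xatol=1e-5,fatol=.01))
        if best is None or r.fun<best.fun: best=r
    return best.x,best.fun
E
python3 - <<'E'
from fit import *
_,dt=load('top0'); _,ds=load('scene0')
ct=('top',(265,150,90,70)); cs=('scene',(175,210,80,85)); rt=('top',(125,150,90,70)); rs=('scene',(260,100,90,80))
def o(x,d,z,seed): return (x[0],x[1],obsmask(x[0],d,z,x[1],seed))
a=o(ct,dt,.012,(310,172)); b=o(cs,ds,.012,(210,245)); 
A=o(rt,dt,.085,(165,183)); B=o(rs,ds,.085,(305,140))
for nm,obs,bx,p0 in[('caddy',(a,b),CADDY,(.54,-.21,.1)),('rail',(A,B),RAIL,(.54,.22,-.1))]:
    print(nm,obs[0][2].sum(),obs[1][2].sum())
    for q in([obs[0]],[obs[1]],obs):
        p,c=fit(q,bx,p0); print(p.round(4),c)
    vis=[]
    for n,r,m in obs:
        R=render(n,bx,p,r); I=np.dstack([m*255,R*255,0*m]); vis.append(cv2.resize(I,(360,300),interpolation=0))
    cv2.imwrite(f'pics/fit_{nm}.png',np.hstack(vis))
E
```

```text
caddy 1142.0 1614.0
[ 0.5342 -0.2223  0.1383] 12.782575932333717
[ 0.5334 -0.221   0.14  ] 33.41999231064975Traceback (most recent call last):
  File "<stdin>", line 10, in <module>
  File "fit.py", line 26, in fit
    r=minimize(f,p,method='Nelder-Mead',options=dict(initial_simplex=p+np.vstack([np.zeros(3),np.diag([.01,.01,.08])]),xatol=1e-5,fatol=.01))
    res = _minimize_neldermead(fun, x0, args, callback, bounds=bounds,
                               **options)
    fxr = func(xr)
    fx = function(np.copy(x), *(wrapper_args + args))
  File "fit.py", line 22, in <lambda>
    f=lambda p:sum(((render(n,boxes,[p[0],p[1],p[2]],r)-m)**2).sum() for n,r,m in obs)
               ~~~^^^^^^^^^^^^^^^^^^^^^^^^^^^^^^^^^^^^^^^^^^^^^^^^^^^^^^^^^^^^^^^^^^^^
  File "fit.py", line 22, in <genexpr>
    f=lambda p:sum(((render(n,boxes,[p[0],p[1],p[2]],r)-m)**2).sum() for n,r,m in obs)
                     ~~~~~~^^^^^^^^^^^^^^^^^^^^^^^^^^^^
  File "fit.py", line 14, in render
    q=(proj(n,b@R.T+t)-[u0,v0]+.5)*S-.5
       ~~~~^^^^^^^^^^^
  File "fit.py", line 9, in proj
    K,R,t=cam(n); q=(X@R.T+t)@K.T; return q[:,:2]/q[:,2:]
          ~~~^^^
  File "h.py", line 8, in cam
    c=ctrl.camera_params(n); K=np.array(c['intrinsics'],float); R=cv2.Rodrigues(np.array(c['rvec'],float))[0]; return K,R,np.array(c['tvec'],float).ravel()
ValueError: time passes only in moves, steps and waits
```

The two caddy fits agree very well. The script failed because it asked for the camera parameters too many times, so I'll cache them.

```bash
sed -i 's/^def cam(n):/import functools\n@functools.lru_cache(None)\ndef cam(n):/' h.py
python3 - <<'E'
from fit import *
_,dt=load('top0'); _,ds=load('scene0')
ct=('top',(265,150,90,70)); cs=('scene',(175,210,80,85)); rt=('top',(125,150,90,70)); rs=('scene',(260,100,90,80))
def o(x,d,z,seed): return (x[0],x[1],obsmask(x[0],d,z,x[1],seed))
a=o(ct,dt,.012,(310,172)); b=o(cs,ds,.012,(210,245)); 
A=o(rt,dt,.085,(165,183)); B=o(rs,ds,.085,(305,140))
for nm,obs,bx,p0 in[('caddy',(a,b),CADDY,(.534,-.222,.14)),('rail',(A,B),RAIL,(.54,.22,-.1))]:
    print(nm,obs[0][2].sum(),obs[1][2].sum())
    for q in([obs[0]],[obs[1]],obs):
        p,c=fit(q,bx,p0); print(p.round(4),c)
    vis=[]
    for n,r,m in obs:
        R=render(n,bx,p,r); I=np.dstack([m*255,R*255,0*m]); vis.append(cv2.resize(I,(360,300),interpolation=0))
    cv2.imwrite(f'pics/fit_{nm}.png',np.hstack(vis))
x=np.vstack([cv2.imread('pics/fit_caddy.png'),cv2.imread('pics/fit_rail.png')]);cv2.imwrite('pics/fit.png',x)
E
```

```text
caddy 1142.0 1614.0
[ 0.5342 -0.2223  0.1385] 12.79364859669358
[ 0.5334 -0.2211  0.1412] 33.354602076124564
[ 0.5337 -0.2216  0.1387] 54.51254133025759
rail 778.0 924.0
[ 0.5523  0.2398 -0.1079] 15.845321030372931
[ 0.5518  0.2407 -0.097 ] 16.890765090349866
[ 0.5521  0.2399 -0.103 ] 35.85986928104576[ WARN:0@2.197] global loadsave.cpp:1063 imwrite_ Unsupported depth image for selected encoder is fallbacked to CV_8U.
```

View pics/fit.png

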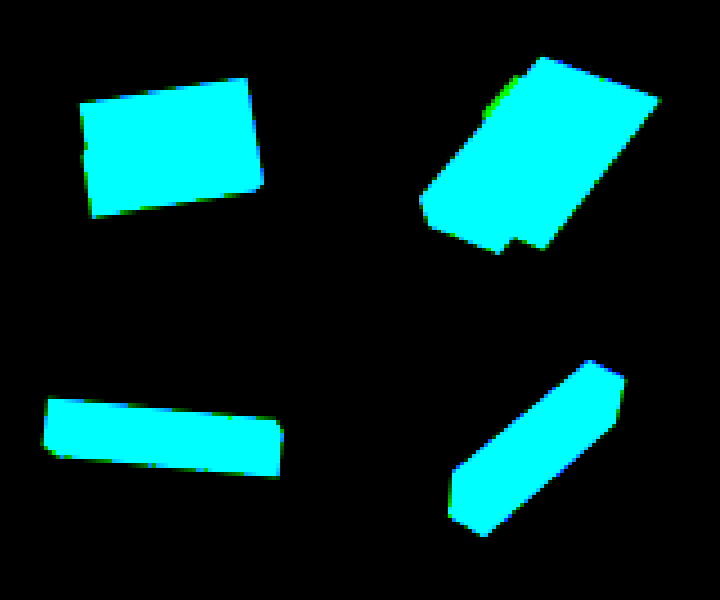

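Silhouettes match (green sliver: my model put the grip at x=0, but it is at x=+4 mm). Next, the strip shift, from intensity profiles along the beam top.

```bash
python3 - <<'E'
from fit import *
for n,p in(('top',[.5523,.2398,-.105]),('scene',[.5518,.2407,-.10])):
    im,_=load(n+'0'); hsv=im.astype(float); sat=hsv[...,2]-hsv[...,0]
    ys=np.arange(-95,100,2.); R,t=pose(p); prof=[]
    for xx in np.arange(-7,8,2.):
        X=np.c_[np.full_like(ys,xx),ys,np.full_like(ys,144)]/1000@R.T+t
        q=proj(n,X).astype(np.float32); prof.append(cv2.remap(sat.astype(np.float32),q[:,:1],q[:,1:],1).ravel())
    pr=np.median(prof,0); print(n,[(int(a),int(b)) for a,b in zip(ys,pr)])
    # fit centre of 120 mm window
    best=max((np.mean(pr[abs(ys-s)>62])-np.mean(pr[abs(ys-s)<58]),s) for s in np.arange(0,30,.5)); print(best)
    # x-profile at strip middle
E
python3 - <<'E'
from h import *
a,d=load('top0'); s,ds=load('scene0')
cv2.imwrite('pics/c2.png',np.hstack([cv2.resize(a[165:205,130:190],(400,267),interpolation=2),cv2.resize(s[115:165,280:330],(400,400),interpolation=2)[:267*1+0]]) if 0 else cv2.resize(s[112:168,275:335],(780,590),interpolation=2))
E
```

```text
top [(-95, 32), (-93, 39), (-91, 46), (-89, 51), (-87, 54), (-85, 56), (-83, 56), (-81, 56), (-79, 55), (-77, 56), (-75, 56), (-73, 56), (-71, 56), (-69, 56), (-67, 56), (-65, 56), (-63, 56), (-61, 56), (-59, 55), (-57, 55), (-55, 55), (-53, 54), (-51, 50), (-49, 42), (-47, 30), (-45, 16), (-43, 7), (-41, 2), (-39, 0), (-37, 0), (-35, 0), (-33, 0), (-31, 0), (-29, 0), (-27, 0), (-25, 0), (-23, 0), (-21, 0), (-19, 0), (-17, 0), (-15, 0), (-13, 0), (-11, 0), (-9, 0), (-7, 0), (-5, 0), (-3, 0), (-1, 0), (1, 0), (3, 0), (5, 0), (7, 0), (9, 1), (11, 0), (13, 0), (15, -1), (17, 0), (19, 0), (21, 0), (23, 0), (25, 0), (27, 0), (29, 0), (31, 0), (33, 0), (35, 0), (37, 0), (39, 0), (41, 0), (43, 0), (45, 0), (47, 0), (49, 0), (51, 0), (53, 0), (55, 0), (57, 0), (59, 0), (61, 0), (63, 0), (65, 0), (67, 0), (69, 1), (71, 7), (73, 17), (75, 31), (77, 43), (79, 53), (81, 56), (83, 57), (85, 56), (87, 53), (89, 50), (91, 49), (93, 49), (95, 48), (97, 47), (99, 47)]
(np.float32(52.622818), np.float64(13.0))
scene [(-95, 63), (-93, 65), (-91, 67), (-89, 68), (-87, 68), (-85, 68), (-83, 68), (-81, 68
[... 217 characters left out ...]
6), (-39, 6), (-37, 6), (-35, 6), (-33, 6), (-31, 5), (-29, 5), (-27, 6), (-25, 6), (-23, 6), (-21, 6), (-19, 6), (-17, 6), (-15, 6), (-13, 6), (-11, 6), (-9, 6), (-7, 6), (-5, 6), (-3, 6), (-1, 6), (1, 6), (3, 6), (5, 5), (7, 5), (9, 6), (11, 6), (13, 6), (15, 6), (17, 6), (19, 6), (21, 6), (23, 6), (25, 6), (27, 6), (29, 6), (31, 6), (33, 5), (35, 5), (37, 5), (39, 5), (41, 5), (43, 5), (45, 6), (47, 6), (49, 6), (51, 6), (53, 5), (55, 5), (57, 5), (59, 5), (61, 5), (63, 5), (65, 6), (67, 8), (69, 11), (71, 18), (73, 28), (75, 40), (77, 52), (79, 60), (81, 63), (83, 64), (85, 62), (87, 60), (89, 54), (91, 48), (93, 41), (95, 35), (97, 29), (99, 25)]
(np.float32(54.53785), np.float64(13.0))
```

View pics/c2.png

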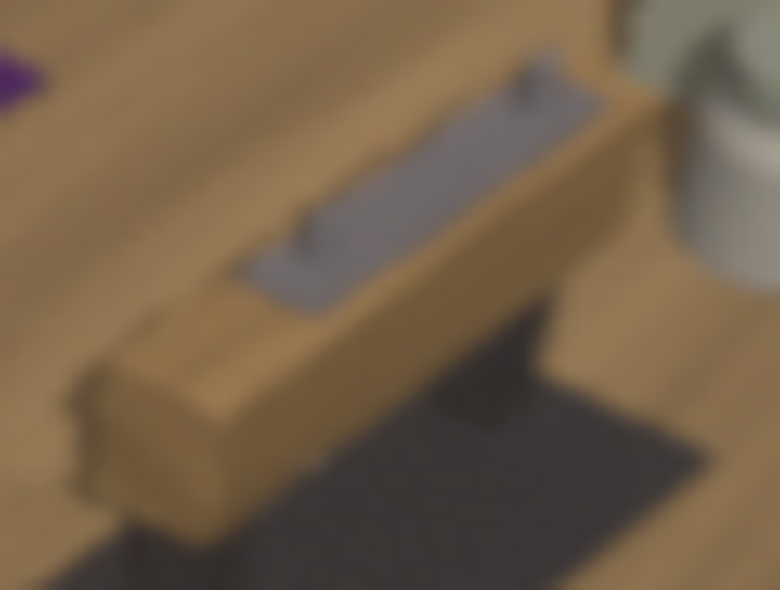

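Strip centre: +13.5 mm (top and scene agree to about 1 mm). Now the grasp motion.

```bash
cat >> h.py <<'E'
from scipy.spatial.transform import Rotation as Ro
def st(): 
    s=ctrl.get_state(); M=Ro.from_euler('xyz',s['tcp_rot']).as_matrix(); return s,M
E
python3 - <<'E'
from h import *
s,M=st(); print(M.round(4)); print('jaw yaw deg',np.degrees(np.arctan2(M[1,2],M[0,2])))
want=np.degrees(.139); print('want',want,want-180)
print((np.array([.5377,-.2210,.081])-s['tcp_pos'])*100)
E
```

```text
[[-2.000e-04  9.737e-01  2.278e-01]
 [ 9.000e-04  2.278e-01 -9.737e-01]
 [-1.000e+00 -0.000e+00 -1.000e-03]]
jaw yaw deg -76.83201086621898
want 7.964113352318444 -172.03588664768156
[ 40.67537046  33.86576267 -14.98836778]
```

Call:
play_rows([
  {"x": 2,"y": 1.5,"z": 1,"az": 5},
  {"x": 5,"y": 4,"z": 2,"az": 11},
  {"x": 9,"y": 7,"z": 2,"az": 18},
  {"x": 13,"y": 10.5,"z": 2,"az": 26},
  {"x": 17,"y": 14,"z": 2,"az": 34},
  {"x": 21,"y": 17.5,"z": 2,"az": 42},
  {"x": 25,"y": 21,"z": 2,"az": 50},
  {"x": 29,"y": 24.5,"z": 2,"az": 58},
  {"x": 33,"y": 27.5,"z": 2,"az": 66},
  {"x": 36.5,"y": 30.5,"z": 2,"az": 74},
  {"x": 39,"y": 32.5,"z": 2,"az": 81},
  {"x": 40.5,"y": 33.9,"z": 2,"az": 84.8},
], grip=100, squeeze=60)

```text
validation failed for argument at $.de...
```

Call:
play_rows([
  {"x": 0.1},
  {"x": 0.1},
  {"x": 0.1},
  {"x": 0.1},
])

```text
validation failed for argument at $.de...
```

```bash
python3 - <<'E'
from h import *
s,M=st(); print(s['t'],s['tcp_pos'],s['joints'].round(2),s['ft_force'],'jaw yaw',np.degrees(np.arctan2(M[1,2],M[0,2])),M[:,0])
print((np.array([.5377,-.2210,.081])-s['tcp_pos'])*100)
im,_=grab('top','t1');im2,_=grab('scene','s1')
cv2.imwrite('pics/v1.png',np.hstack([cv2.resize(im[130:230,250:350],(400,400)),cv2.resize(im2[180:300,160:280],(400,400))]))
E
```

```text
0.1 [ 0.1309463  -0.55965763  0.23088368] [ 1.3   0.71 -0.03  1.48  0.02  0.95 -0.08] [-0.08922827  0.61447205  0.60210252] jaw yaw -76.83201086621898 [-2.21120583e-04  9.35364227e-04 -9.99999538e-01]
[ 40.67537046  33.86576267 -14.98836778]
```

View pics/v1.png

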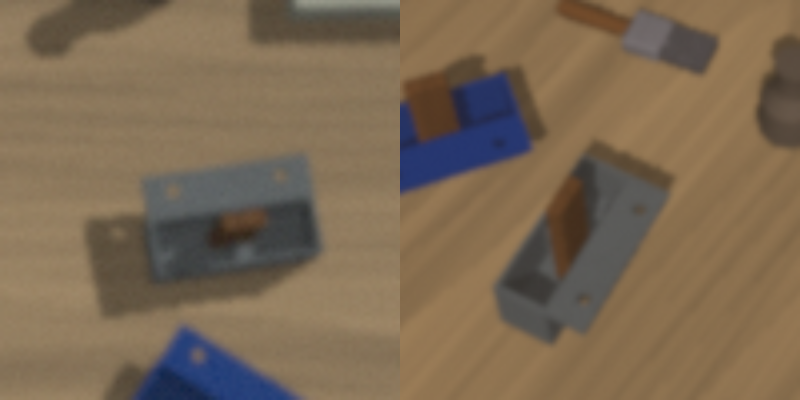

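The arm did not move: the calls were refused, and the caddy still stands at top-crop (230,220). The rows probably need all six keys.

Call:
play_rows([
  {"x": 2,"y": 1.5,"z": 1,"ax": 0,"ay": 0,"az": 5},
  {"x": 5,"y": 4,"z": 2,"ax": 0,"ay": 0,"az": 11},
  {"x": 9,"y": 7,"z": 2,"ax": 0,"ay": 0,"az": 18},
  {"x": 13,"y": 10.5,"z": 2,"ax": 0,"ay": 0,"az": 26},
  {"x": 17,"y": 14,"z": 2,"ax": 0,"ay": 0,"az": 34},
  {"x": 21,"y": 17.5,"z": 2,"ax": 0,"ay": 0,"az": 42},
  {"x": 25,"y": 21,"z": 2,"ax": 0,"ay": 0,"az": 50},
  {"x": 29,"y": 24.5,"z": 2,"ax": 0,"ay": 0,"az": 58},
  {"x": 33,"y": 27.5,"z": 2,"ax": 0,"ay": 0,"az": 66},
  {"x": 36.5,"y": 30.5,"z": 2,"ax": 0,"ay": 0,"az": 74},
  {"x": 39,"y": 32.5,"z": 2,"ax": 0,"ay": 0,"az": 81},
  {"x": 40.5,"y": 33.9,"z": 2,"ax": 0,"ay": 0,"az": 84.8},
], grip=100, squeeze=60)

```text
t: 1.4
tcp_pos: [0.5384, -0.2175, 0.251]
tcp_rot: [1.097, 1.569, 1.245]
ft_force: [-0.1, -1.6, 0.2]
width: 0.999
```

Call:
play_rows([
  {"x": 0,"y": 0,"z": -2,"ax": 0,"ay": 0,"az": 0},
  {"x": 0,"y": 0,"z": -4,"ax": 0,"ay": 0,"az": 0},
  {"x": 0,"y": 0,"z": -6,"ax": 0,"ay": 0,"az": 0},
  {"x": 0,"y": 0,"z": -8,"ax": 0,"ay": 0,"az": 0},
  {"x": 0,"y": 0,"z": -8,"ax": 0,"ay": 0,"az": 0},
  {"x": 0,"y": 0,"z": -8,"ax": 0,"ay": 0,"az": 0},
])

```text
t: 2.0
tcp_pos: [0.5361, -0.2209, 0.1717]
tcp_rot: [2.555, 1.571, 2.694]
ft_force: [0.1, -0.2, 0.6]
width: 1.001
```

```bash
python3 - <<'E'
from h import *
s,M=st(); print(s['t'],s['tcp_pos'],s['joints'].round(2),s['ft_force'],'jaw yaw',np.degrees(np.arctan2(M[1,2],M[0,2])),M[:,0])
print((np.array([.5377,-.2210,.081])-s['tcp_pos'])*100)
im2,_=grab('scene','s2')
cv2.imwrite('pics/v2.png',cv2.resize(im2[150:300,150:300],(600,600)))
E
```

```text
2.0 [ 0.53607447 -0.22085293  0.17171504] [ 0.52  0.8  -0.37  1.54  0.35  0.87  0.16] [ 0.1014067  -0.22879703  0.61866364] jaw yaw 7.9642302629799495 [-1.48543190e-04  7.13644223e-05 -9.99999986e-01]
[ 0.16255346 -0.01470684 -9.07150368]
```

View pics/v2.png

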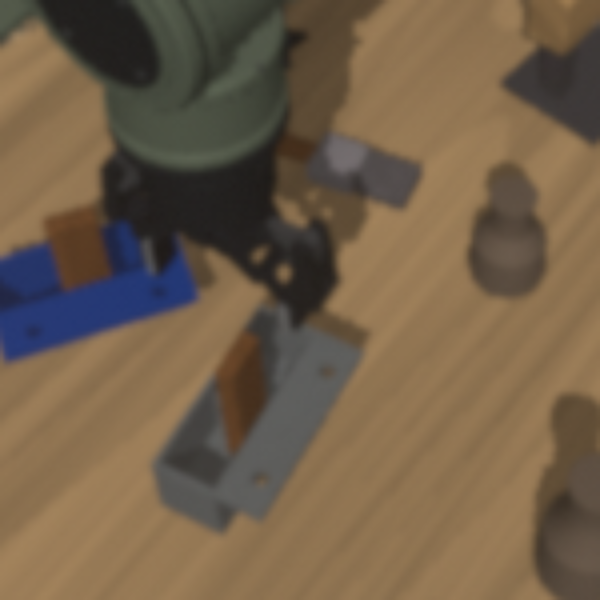

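The gripper is above the grip, jaws straddling it (crop (240,390)). I descend and close.

Call:
play_rows([
  {"x": 0.16,"y": 0,"z": -2,"ax": 0,"ay": 0,"az": 0},
  {"x": 0.16,"y": 0,"z": -4,"ax": 0,"ay": 0,"az": 0},
  {"x": 0.16,"y": 0,"z": -6,"ax": 0,"ay": 0,"az": 0},
  {"x": 0.16,"y": 0,"z": -8,"ax": 0,"ay": 0,"az": 0},
  {"x": 0.16,"y": 0,"z": -9.1,"ax": 0,"ay": 0,"az": 0},
  {"x": 0.16,"y": 0,"z": -9.1,"ax": 0,"ay": 0,"az": 0},
  {"x": 0.16,"y": 0,"z": -9.1,"ax": 0,"ay": 0,"az": 0},
])

```text
t: 2.75
tcp_pos: [0.538, -0.221, 0.0813]
tcp_rot: [-0.553, 1.57, -0.414]
ft_force: [-0.4, 0.4, 0.6]
width: 1.003
```

Call:
play_rows([
  {"x": 0,"y": 0,"z": 0,"ax": 0,"ay": 0,"az": 0},
  {"x": 0,"y": 0,"z": 0,"ax": 0,"ay": 0,"az": 0},
  {"x": 0,"y": 0,"z": 0,"ax": 0,"ay": 0,"az": 0},
  {"x": 0,"y": 0,"z": 0,"ax": 0,"ay": 0,"az": 0},
  {"x": 0,"y": 0,"z": 0,"ax": 0,"ay": 0,"az": 0},
  {"x": 0,"y": 0,"z": 0,"ax": 0,"ay": 0,"az": 0},
], grip=0, squeeze=60)

```text
t: 3.35
tcp_pos: [0.5377, -0.2209, 0.0803]
tcp_rot: [-0.242, 1.571, -0.103]
ft_force: [1.6, -0.5, 0.3]
width: 0.158
```

Call:
play_rows([
  {"x": 0,"y": 0,"z": 0,"ax": 0,"ay": 0,"az": 0},
  {"x": 0,"y": 0,"z": 0,"ax": 0,"ay": 0,"az": 0},
  {"x": 0,"y": 0,"z": 0,"ax": 0,"ay": 0,"az": 0},
  {"x": 0,"y": 0,"z": 0,"ax": 0,"ay": 0,"az": 0},
  {"x": 0,"y": 0,"z": 0,"ax": 0,"ay": 0,"az": 0},
])

```text
t: 3.85
tcp_pos: [0.5377, -0.2209, 0.0803]
tcp_rot: [-0.397, 1.571, -0.258]
ft_force: [1.8, -0.2, 1.6]
width: 0.155
```

Gripped (0.155 × 85 ≈ 13 mm). Lift.

Call:
play_rows([
  {"x": 0,"y": 0,"z": 0.4,"ax": 0,"ay": 0,"az": 0},
  {"x": 0,"y": 0,"z": 1,"ax": 0,"ay": 0,"az": 0},
  {"x": 0,"y": 0,"z": 2,"ax": 0,"ay": 0,"az": 0},
  {"x": 0,"y": 0,"z": 4,"ax": 0,"ay": 0,"az": 0},
  {"x": 0,"y": 0,"z": 6,"ax": 0,"ay": 0,"az": 0},
  {"x": 0,"y": 0,"z": 8,"ax": 0,"ay": 0,"az": 0},
  {"x": 0,"y": 0,"z": 10,"ax": 0,"ay": 0,"az": 0},
  {"x": 0,"y": 0,"z": 12,"ax": 0,"ay": 0,"az": 0},
  {"x": 0,"y": 0,"z": 13.5,"ax": 0,"ay": 0,"az": 0},
  {"x": 0,"y": 0,"z": 14,"ax": 0,"ay": 0,"az": 0},
  {"x": 0,"y": 0,"z": 14,"ax": 0,"ay": 0,"az": 0},
  {"x": 0,"y": 0,"z": 14,"ax": 0,"ay": 0,"az": 0},
])

```text
t: 5.05
tcp_pos: [0.5373, -0.2208, 0.2197]
tcp_rot: [2.751, 1.57, 2.89]
ft_force: [-1.1, 0.9, -3.6]
width: 0.156
```

```bash
python3 - <<'E'
from h import *
s,M=st(); print(s['t'],s['tcp_pos'],s['ft_force'],s['wrist_torque'],s['width'],'jaw yaw',np.degrees(np.arctan2(M[1,2],M[0,2])),M[:,0])
im2,_=grab('scene','s3')
cv2.imwrite('pics/v3.png',cv2.resize(im2[120:270,150:300],(600,600)))
E
```

```text
5.05 [ 0.53727299 -0.22079114  0.21973568] [-1.14917185  0.85080275 -3.64812458] [-0.01243541  0.03721914 -0.01962491] 0.1564911091878425 jaw yaw 7.967232985568804 [-9.39046197e-04  2.41777031e-04 -9.99999530e-01]
```

View pics/v3.png

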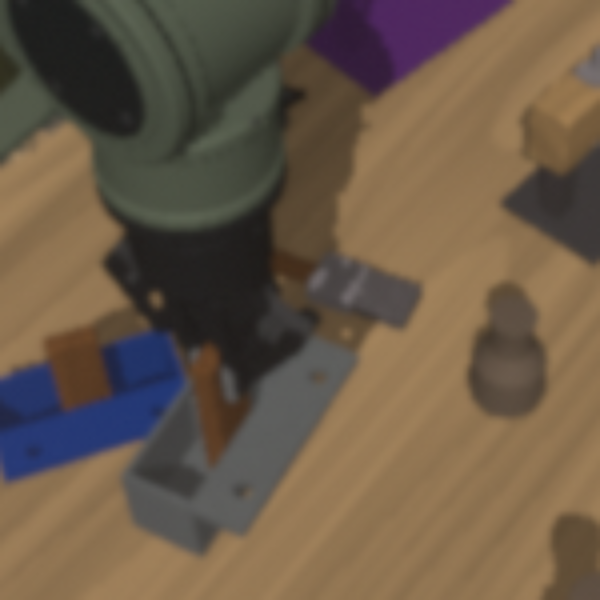

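The caddy is held level (flange at crop (240,440)). I carry it over to just in front of the rail.

Call:
play_rows([
  {"x": 0,"y": 0.5,"z": 0.5,"ax": 0,"ay": 0,"az": 0},
  {"x": -0.1,"y": 2,"z": 1,"ax": 0,"ay": 0,"az": 0},
  {"x": -0.3,"y": 4,"z": 2,"ax": 0,"ay": 0,"az": -1},
  {"x": -0.5,"y": 7,"z": 2.5,"ax": 0,"ay": 0,"az": -2},
  {"x": -0.8,"y": 10,"z": 2.5,"ax": 0,"ay": 0,"az": -3},
  {"x": -1.2,"y": 13,"z": 2.5,"ax": 0,"ay": 0,"az": -4},
  {"x": -1.5,"y": 16,"z": 2.5,"ax": 0,"ay": 0,"az": -5},
  {"x": -1.9,"y": 19,"z": 2.5,"ax": 0,"ay": 0,"az": -6},
  {"x": -2.2,"y": 22,"z": 2.5,"ax": 0,"ay": 0,"az": -7},
  {"x": -2.6,"y": 25,"z": 2.5,"ax": 0,"ay": 0,"az": -8},
  {"x": -2.9,"y": 27.5,"z": 2.5,"ax": 0,"ay": 0,"az": -9},
  {"x": -3.1,"y": 30,"z": 2.5,"ax": 0,"ay": 0,"az": -10},
])

```text
t: 6.3
tcp_pos: [0.5057, 0.0814, 0.2457]
tcp_rot: [1.523, 1.57, 1.488]
ft_force: [0.4, -0.7, -2.9]
width: 0.159
```

Call:
play_rows([
  {"x": -0.1,"y": 3,"z": 0,"ax": 0,"ay": 0,"az": -0.7},
  {"x": -0.15,"y": 6,"z": 0,"ax": 0,"ay": 0,"az": -1.5},
  {"x": -0.2,"y": 9,"z": 0,"ax": 0,"ay": 0,"az": -2},
  {"x": -0.3,"y": 12,"z": 0,"ax": 0,"ay": 0,"az": -2.6},
  {"x": -0.4,"y": 14.5,"z": 0,"ax": 0,"ay": 0,"az": -3.2},
  {"x": -0.43,"y": 16.5,"z": 0,"ax": 0,"ay": 0,"az": -3.7},
  {"x": -0.43,"y": 17.6,"z": 0,"ax": 0,"ay": 0,"az": -3.87},
  {"x": -0.43,"y": 17.9,"z": 0,"ax": 0,"ay": 0,"az": -3.87},
  {"x": -0.43,"y": 17.94,"z": 0,"ax": 0,"ay": 0,"az": -3.87},
  {"x": -0.43,"y": 17.94,"z": 0,"ax": 0,"ay": 0,"az": -3.87},
  {"x": -0.43,"y": 17.94,"z": 0,"ax": 0,"ay": 0,"az": -3.87},
])

```text
t: 7.4
tcp_pos: [0.5025, 0.2577, 0.2454]
tcp_rot: [-1.373, 1.571, -1.477]
ft_force: [0.1, 0.1, -3.5]
width: 0.158
```

```bash
python3 - <<'E'
from h import *
s,M=st(); print(s['t'],s['tcp_pos'],s['joints'].round(2),s['ft_force'],s['wrist_torque'],s['width'],'jaw yaw',np.degrees(np.arctan2(M[1,2],M[0,2])),M[:,0])
im2,_=grab('scene','s4'); im,_=grab('top','t4')
cv2.imwrite('pics/v4.png',np.hstack([cv2.resize(im2[70:200,220:350],(400,400)),cv2.resize(im[110:240,105:235],(400,400))]))
E
```

```text
7.4 [0.50246177 0.2577278  0.24536319] [-0.39  0.68 -0.27  1.5   0.2   0.99 -0.82] [ 0.12356521  0.10498976 -3.54477985] [-0.00885722 -0.04537474 -0.03099384] 0.15807365175221394 jaw yaw -5.960565297890909 [ 2.23604237e-05 -2.38548639e-04 -9.99999971e-01]
```

View pics/v4.png

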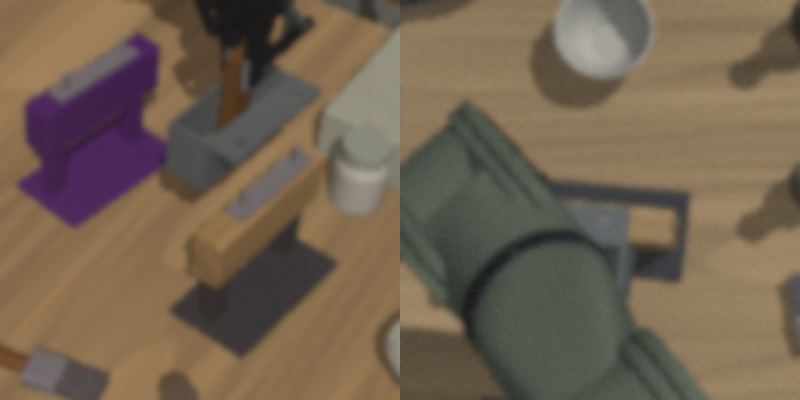

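The caddy is in front of and above the rail (hole visible at scene crop (217,142)). Next I lower to 6 mm above the pin tops, then feel for the beam face.

Call:
play_rows([
  {"x": 0,"y": 0,"z": -1,"ax": 0,"ay": 0,"az": 0},
  {"x": 0,"y": 0,"z": -2,"ax": 0,"ay": 0,"az": 0},
  {"x": 0,"y": 0,"z": -3,"ax": 0,"ay": 0,"az": 0},
  {"x": 0,"y": 0,"z": -4,"ax": 0,"ay": 0,"az": 0},
  {"x": 0,"y": 0,"z": -4.9,"ax": 0,"ay": 0,"az": 0},
  {"x": 0,"y": 0,"z": -4.9,"ax": 0,"ay": 0,"az": 0},
  {"x": 0,"y": 0,"z": -4.9,"ax": 0,"ay": 0,"az": 0},
])

```text
t: 8.2
tcp_pos: [0.5023, 0.2586, 0.1963]
tcp_rot: [3.044, 1.571, 2.941]
ft_force: [-0.2, -0.4, -2.6]
width: 0.156
```

Call:
play_rows([
  {"x": 0.2,"y": 0,"z": 0,"ax": 0,"ay": 0,"az": 0},
  {"x": 0.4,"y": 0,"z": 0,"ax": 0,"ay": 0,"az": 0},
  {"x": 0.6,"y": -0.03,"z": 0,"ax": 0,"ay": 0,"az": 0},
  {"x": 0.7,"y": -0.05,"z": 0,"ax": 0,"ay": 0,"az": 0},
  {"x": 0.7,"y": -0.05,"z": 0,"ax": 0,"ay": 0,"az": 0},
  {"x": 0.7,"y": -0.05,"z": 0,"ax": 0,"ay": 0,"az": 0},
])

```text
t: 8.8
tcp_pos: [0.5092, 0.258, 0.1963]
tcp_rot: [3.117, 1.571, 3.014]
ft_force: [-0.2, -0.1, -4.1]
width: 0.157
```

```bash
python3 - <<'E'
from h import *
s,M=st(); print(s['t'],s['tcp_pos'],s['joints'].round(2),s['ft_force'],s['wrist_torque'],s['width'],'jaw yaw',np.degrees(np.arctan2(M[1,2],M[0,2])),M[:,0])
im2,_=grab('scene','s5'); im,_=grab('top','t5')
cv2.imwrite('pics/v5.png',cv2.resize(im2[90:160,255:345],(780,600),interpolation=2))
E
```

```text
8.8 [0.50924147 0.25803612 0.19626175] [-0.39  0.75 -0.26  1.54  0.23  0.88 -0.83] [-0.24336324 -0.13617328 -4.09396449] [ 0.04224874  0.00297272 -0.00191625] 0.1568960966148813 jaw yaw -5.904581333736668 [-1.67549798e-04  2.15783247e-05 -9.99999986e-01]
```

View pics/v5.png

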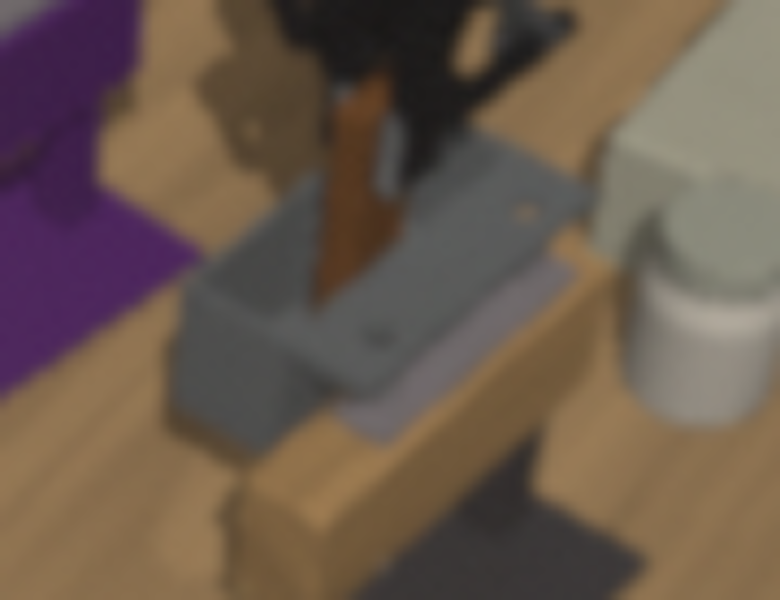

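```bash
python3 - <<'E'
from fit import *
yaw=-.103; R,_=pose([0,0,yaw]); tcp=np.array([.5092,.258,.1963]); T=tcp-R@[.004,0,.0803]
print('caddy',T)
H=np.array([[44,45,60],[44,-45,60],[59,70,60],[59,-70,60],[59,-70,54],[-25,-70,60.]])/1000
q=proj('scene',H@R.T+T); print((((q-[255,90]+.5)*[780/90,600/70])-.5).round(0)); 
e=[(proj('scene',(H[1:2]+np.array(v))@R.T+T)-q[1])*[780/90,600/70] for v in([.001,0,0],[0,.001,0],[0,0,.001])]; print('per mm',np.array(e).round(2))
Rr,t=pose([.5521,.2399,-.103]); L=np.array([[-12,13.5-60,144],[12,13.5-60,144],[12,73.5,144],[18,-90,140],[-18,-90,140]])/1000
q=proj('scene',L@Rr.T+t); print((((q-[255,90]+.5)*[780/90,600/70])-.5).round(0))
E
```

```text
caddy [0.5052212  0.25841127 0.116     ]
[[533. 208.]
 [384. 336.]
 [607. 192.]
 [376. 394.]
 [374. 406.]
 [186. 284.]]
per mm [[[ 2.3   1.31]]

 [[ 1.71 -1.47]]

 [[ 0.3  -2.08]]]
[[333. 414.]
 [387. 445.]
 [581. 273.]
 [325. 528.]
 [243. 479.]]
```

Predicted and seen hole positions agree within 1–2 mm. Now I feel for the face in small steps.

Call:
play_rows([
  {"x": 0.1,"y": -0.01,"z": 0,"ax": 0,"ay": 0,"az": 0},
  {"x": 0.2,"y": -0.02,"z": 0,"ax": 0,"ay": 0,"az": 0},
  {"x": 0.3,"y": -0.03,"z": 0,"ax": 0,"ay": 0,"az": 0},
  {"x": 0.3,"y": -0.03,"z": 0,"ax": 0,"ay": 0,"az": 0},
  {"x": 0.3,"y": -0.03,"z": 0,"ax": 0,"ay": 0,"az": 0},
])

```text
t: 9.4
tcp_pos: [0.5123, 0.2577, 0.1963]
tcp_rot: [-3.139, 1.571, 3.041]
ft_force: [-0.3, -0.4, -3.9]
width: 0.158
```

Call:
play_rows([
  {"x": 0.05,"y": 0,"z": 0,"ax": 0,"ay": 0,"az": 0},
  {"x": 0.1,"y": -0.01,"z": 0,"ax": 0,"ay": 0,"az": 0},
  {"x": 0.1,"y": -0.01,"z": 0,"ax": 0,"ay": 0,"az": 0},
  {"x": 0.1,"y": -0.01,"z": 0,"ax": 0,"ay": 0,"az": 0},
])

```text
t: 9.8
tcp_pos: [0.5133, 0.2576, 0.1963]
tcp_rot: [-3.08, 1.571, 3.1]
ft_force: [-0.7, -0.2, -3.5]
width: 0.156
```

Call:
play_rows([
  {"x": 0.05,"y": 0,"z": 0,"ax": 0,"ay": 0,"az": 0},
  {"x": 0.1,"y": -0.01,"z": 0,"ax": 0,"ay": 0,"az": 0},
  {"x": 0.1,"y": -0.01,"z": 0,"ax": 0,"ay": 0,"az": 0},
  {"x": 0.1,"y": -0.01,"z": 0,"ax": 0,"ay": 0,"az": 0},
])

```text
t: 10.2
tcp_pos: [0.5143, 0.2575, 0.1963]
tcp_rot: [3.127, 1.571, 3.024]
ft_force: [-0.2, -0.3, -3.6]
width: 0.153
```

```bash
python3 - <<'E'
from h import *
s,M=st(); print(s['t'],s['tcp_pos'],s['ft_force'],s['wrist_torque'])
E
```

```text
10.2 [0.51426965 0.25752457 0.19627628] [-0.16078973 -0.29141524 -3.55258448] [ 0.03524768 -0.0247384  -0.02371195]
```

Call:
play_rows([
  {"x": 0.05,"y": 0,"z": 0,"ax": 0,"ay": 0,"az": 0},
  {"x": 0.1,"y": -0.01,"z": 0,"ax": 0,"ay": 0,"az": 0},
  {"x": 0.1,"y": -0.01,"z": 0,"ax": 0,"ay": 0,"az": 0},
  {"x": 0.1,"y": -0.01,"z": 0,"ax": 0,"ay": 0,"az": 0},
])

```text
t: 10.6
tcp_pos: [0.5153, 0.2574, 0.1962]
tcp_rot: [3.111, 1.571, 3.007]
ft_force: [-0.0, -0.3, -3.9]
width: 0.153
```

Call:
play_rows([
  {"x": 0.05,"y": 0,"z": 0,"ax": 0,"ay": 0,"az": 0},
  {"x": 0.08,"y": -0.01,"z": 0,"ax": 0,"ay": 0,"az": 0},
  {"x": 0.08,"y": -0.01,"z": 0,"ax": 0,"ay": 0,"az": 0},
  {"x": 0.08,"y": -0.01,"z": 0,"ax": 0,"ay": 0,"az": 0},
])

```text
t: 11.0
tcp_pos: [0.5158, 0.2574, 0.1962]
tcp_rot: [-3.004, 1.57, -3.107]
ft_force: [-4.7, 0.2, -1.4]
width: 0.157
```

```bash
python3 - <<'E'
from h import *
s,M=st(); print(s['t'],s['tcp_pos'],s['ft_force'],s['wrist_torque'])
E
```

```text
11.0 [0.51575163 0.25739982 0.19622444] [-4.71075987  0.1580241  -1.3565943 ] [ 0.14357825  1.28265371 -0.09047919]
```

Contact with the face at x≈0.5157 (−4.7 N, almost no yaw moment, so yaw is good). I back off 1.2 mm and probe downwards.

Call:
play_rows([
  {"x": -0.1,"y": 0.03,"z": 0,"ax": 0,"ay": 0,"az": 0},
  {"x": -0.14,"y": 0.06,"z": 0,"ax": 0,"ay": 0,"az": 0},
  {"x": -0.14,"y": 0.06,"z": 0,"ax": 0,"ay": 0,"az": 0},
  {"x": -0.14,"y": 0.06,"z": -0.1,"ax": 0,"ay": 0,"az": 0},
  {"x": -0.14,"y": 0.06,"z": -0.2,"ax": 0,"ay": 0,"az": 0},
  {"x": -0.14,"y": 0.06,"z": -0.3,"ax": 0,"ay": 0,"az": 0},
  {"x": -0.14,"y": 0.06,"z": -0.4,"ax": 0,"ay": 0,"az": 0},
  {"x": -0.14,"y": 0.06,"z": -0.5,"ax": 0,"ay": 0,"az": 0},
  {"x": -0.14,"y": 0.06,"z": -0.5,"ax": 0,"ay": 0,"az": 0},
])

```text
t: 11.9
tcp_pos: [0.5146, 0.2579, 0.1911]
tcp_rot: [-2.861, 1.571, -2.964]
ft_force: [0.0, -0.8, -3.5]
width: 0.153
```

Call:
play_rows([
  {"x": 0,"y": 0,"z": -0.05,"ax": 0,"ay": 0,"az": 0},
  {"x": 0,"y": 0,"z": -0.1,"ax": 0,"ay": 0,"az": 0},
  {"x": 0,"y": 0,"z": -0.15,"ax": 0,"ay": 0,"az": 0},
  {"x": 0,"y": 0,"z": -0.2,"ax": 0,"ay": 0,"az": 0},
  {"x": 0,"y": 0,"z": -0.2,"ax": 0,"ay": 0,"az": 0},
])

```text
t: 12.4
tcp_pos: [0.5146, 0.2579, 0.1892]
tcp_rot: [-2.737, 1.571, -2.84]
ft_force: [0.5, -0.6, -3.2]
width: 0.155
```

```bash
python3 - <<'E'
from h import *
s,M=st(); print(s['t'],s['tcp_pos'],s['ft_force'],s['wrist_torque'])
E
```

```text
12.4 [0.51463357 0.25791961 0.18920025] [ 0.50007227 -0.60159601 -3.20603732] [ 0.00529943 -0.03295317 -0.00127386]
```

Past the nominal pin-top height (0.1903) with no contact yet. I continue gently.

Call:
play_rows([
  {"x": 0,"y": 0,"z": -0.05,"ax": 0,"ay": 0,"az": 0},
  {"x": 0,"y": 0,"z": -0.1,"ax": 0,"ay": 0,"az": 0},
  {"x": 0,"y": 0,"z": -0.15,"ax": 0,"ay": 0,"az": 0},
  {"x": 0,"y": 0,"z": -0.15,"ax": 0,"ay": 0,"az": 0},
])

```text
t: 12.8
tcp_pos: [0.5146, 0.2579, 0.1877]
tcp_rot: [-2.866, 1.571, -2.969]
ft_force: [0.1, -0.3, -3.3]
width: 0.157
```

```bash
python3 - <<'E'
from h import *
s,M=st(); print(s['t'],s['tcp_pos'],s['ft_force'],s['wrist_torque'])
E
```

```text
12.8 [0.51464253 0.2579407  0.18769624] [ 0.08027455 -0.32284922 -3.33568751] [-0.00157459  0.0286402  -0.03121494]
```

Call:
play_rows([
  {"x": 0,"y": 0,"z": -0.1,"ax": 0,"ay": 0,"az": 0},
  {"x": 0,"y": 0,"z": -0.2,"ax": 0,"ay": 0,"az": 0},
  {"x": 0,"y": 0,"z": -0.3,"ax": 0,"ay": 0,"az": 0},
  {"x": 0,"y": 0,"z": -0.4,"ax": 0,"ay": 0,"az": 0},
  {"x": 0,"y": 0,"z": -0.4,"ax": 0,"ay": 0,"az": 0},
])

```text
t: 13.3
tcp_pos: [0.5146, 0.2579, 0.1836]
tcp_rot: [-2.785, 1.57, -2.888]
ft_force: [-0.4, 0.9, -3.6]
width: 0.151
```

```bash
python3 - <<'E'
from h import *
s,M=st(); print(s['t'],s['tcp_pos'],s['ft_force'],s['wrist_torque'])
im2,_=grab('scene','s6')
cv2.imwrite('pics/v6.png',cv2.resize(im2[90:160,255:345],(780,600),interpolation=2))
E
```

```text
13.3 [0.51460716 0.25791707 0.18360846] [-0.36743954  0.92561415 -3.5907318 ] [0.01339204 0.05300736 0.02544247]
```

View pics/v6.png

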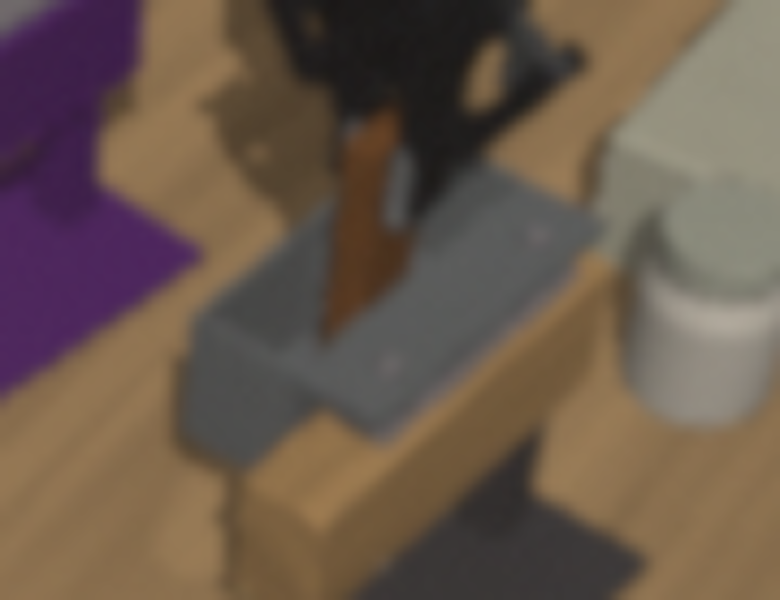

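The pins show as light dots in both holes (crop (388,363) and (538,233)), with no side force. I lower towards the strip.

Call:
play_rows([
  {"x": 0,"y": 0,"z": -0.15,"ax": 0,"ay": 0,"az": 0},
  {"x": 0,"y": 0,"z": -0.3,"ax": 0,"ay": 0,"az": 0},
  {"x": 0,"y": 0,"z": -0.45,"ax": 0,"ay": 0,"az": 0},
  {"x": 0,"y": 0,"z": -0.6,"ax": 0,"ay": 0,"az": 0},
  {"x": 0,"y": 0,"z": -0.75,"ax": 0,"ay": 0,"az": 0},
  {"x": 0,"y": 0,"z": -0.9,"ax": 0,"ay": 0,"az": 0},
  {"x": 0,"y": 0,"z": -1.0,"ax": 0,"ay": 0,"az": 0},
  {"x": 0,"y": 0,"z": -1.0,"ax": 0,"ay": 0,"az": 0},
  {"x": 0,"y": 0,"z": -1.0,"ax": 0,"ay": 0,"az": 0},
])

```text
t: 14.25
tcp_pos: [0.5147, 0.2579, 0.1738]
tcp_rot: [2.977, 1.571, 2.873]
ft_force: [0.5, 0.4, -2.9]
width: 0.156
```

Call:
play_rows([
  {"x": 0,"y": 0,"z": -0.05,"ax": 0,"ay": 0,"az": 0},
  {"x": 0,"y": 0,"z": -0.1,"ax": 0,"ay": 0,"az": 0},
  {"x": 0,"y": 0,"z": -0.15,"ax": 0,"ay": 0,"az": 0},
  {"x": 0,"y": 0,"z": -0.2,"ax": 0,"ay": 0,"az": 0},
  {"x": 0,"y": 0,"z": -0.2,"ax": 0,"ay": 0,"az": 0},
  {"x": 0,"y": 0,"z": -0.2,"ax": 0,"ay": 0,"az": 0},
])

```text
t: 14.85
tcp_pos: [0.5147, 0.2579, 0.1718]
tcp_rot: [-2.878, 1.571, -2.981]
ft_force: [0.8, -0.9, -3.7]
width: 0.16
```

```bash
python3 - <<'E'
from h import *
s,M=st(); print(s['t'],s['tcp_pos'],s['ft_force'],s['wrist_torque'])
E
```

```text
14.85 [0.51466535 0.25792757 0.17176305] [ 0.82696867 -0.87501937 -3.70870297] [0.00252031 0.03104086 0.00379962]
```

Call:
play_rows([
  {"x": 0,"y": 0,"z": -0.05,"ax": 0,"ay": 0,"az": 0},
  {"x": 0,"y": 0,"z": -0.1,"ax": 0,"ay": 0,"az": 0},
  {"x": 0,"y": 0,"z": -0.15,"ax": 0,"ay": 0,"az": 0},
  {"x": 0,"y": 0,"z": -0.15,"ax": 0,"ay": 0,"az": 0},
  {"x": 0,"y": 0,"z": -0.15,"ax": 0,"ay": 0,"az": 0},
])

```text
t: 15.35
tcp_pos: [0.5147, 0.2579, 0.1702]
tcp_rot: [-3.077, 1.571, 3.103]
ft_force: [-0.1, 0.5, -3.6]
width: 0.16
```

```bash
python3 - <<'E'
from h import *
s,M=st(); print(s['t'],s['tcp_pos'],s['ft_force'],s['wrist_torque'])
E
```

```text
15.35 [0.5146694  0.25794661 0.17024088] [-0.05004083  0.49949231 -3.62235105] [ 0.04680001 -0.03475583 -0.00342076]
```

Call:
play_rows([
  {"x": 0,"y": 0,"z": -0.03,"ax": 0,"ay": 0,"az": 0},
  {"x": 0,"y": 0,"z": -0.06,"ax": 0,"ay": 0,"az": 0},
  {"x": 0,"y": 0,"z": -0.06,"ax": 0,"ay": 0,"az": 0},
  {"x": 0,"y": 0,"z": -0.06,"ax": 0,"ay": 0,"az": 0},
])

```text
t: 15.75
tcp_pos: [0.5147, 0.258, 0.1701]
tcp_rot: [0.686, 1.571, 0.583]
ft_force: [-2.7, -1.3, 5.2]
width: 0.156
```

```bash
python3 - <<'E'
from h import *
s,M=st(); print(s['t'],s['tcp_pos'],s['ft_force'],s['wrist_torque'])
E
```

```text
15.75 [0.51465535 0.25798338 0.17007107] [-2.67320452 -1.33448957  5.24314311] [-0.28686738  0.54368382 -0.08980331]
```

Seated: load at z=0.1701, the height expected for the flange on the strip. I ease the load and move 0.8 mm towards the face, so it hangs level when released.

Call:
play_rows([
  {"x": 0,"y": 0,"z": 0.03,"ax": 0,"ay": 0,"az": 0},
  {"x": 0.04,"y": 0,"z": 0.03,"ax": 0,"ay": 0,"az": 0},
  {"x": 0.08,"y": -0.01,"z": 0.03,"ax": 0,"ay": 0,"az": 0},
  {"x": 0.08,"y": -0.01,"z": 0.03,"ax": 0,"ay": 0,"az": 0},
  {"x": 0.08,"y": -0.01,"z": 0.03,"ax": 0,"ay": 0,"az": 0},
])

```text
t: 16.25
tcp_pos: [0.5154, 0.258, 0.1701]
tcp_rot: [2.23, 1.57, 2.127]
ft_force: [-4.8, -0.5, 5.8]
width: 0.155
```

```bash
python3 - <<'E'
from h import *
s,M=st(); print(s['t'],s['tcp_pos'],s['ft_force'],s['wrist_torque'])
E
```

```text
16.25 [0.51535749 0.25804443 0.17013683] [-4.75098989 -0.47678651  5.81932189] [-0.08519354  0.91551337 -0.0258118 ]
```

Call:
play_rows([
  {"x": -0.02,"y": 0,"z": 0.02,"ax": 0,"ay": 0,"az": 0},
  {"x": -0.03,"y": 0,"z": 0.03,"ax": 0,"ay": 0,"az": 0},
  {"x": -0.03,"y": 0,"z": 0.03,"ax": 0,"ay": 0,"az": 0},
  {"x": -0.03,"y": 0,"z": 0.03,"ax": 0,"ay": 0,"az": 0},
])

```text
t: 16.65
tcp_pos: [0.5153, 0.2578, 0.1701]
tcp_rot: [-2.662, 1.571, -2.765]
ft_force: [0.2, 1.0, -2.5]
width: 0.158
```

```bash
python3 - <<'E'
from h import *
s,M=st(); print(s['t'],s['tcp_pos'],s['ft_force'],s['wrist_torque'])
im2,_=grab('scene','s7')
cv2.imwrite('pics/v7.png',cv2.resize(im2[90:160,255:345],(780,600),interpolation=2))
E
```

```text
16.65 [0.51526599 0.25780037 0.17014175] [ 0.20767524  1.00686089 -2.52488055] [ 0.05661989 -0.09556464 -0.00100785]
```

View pics/v7.png

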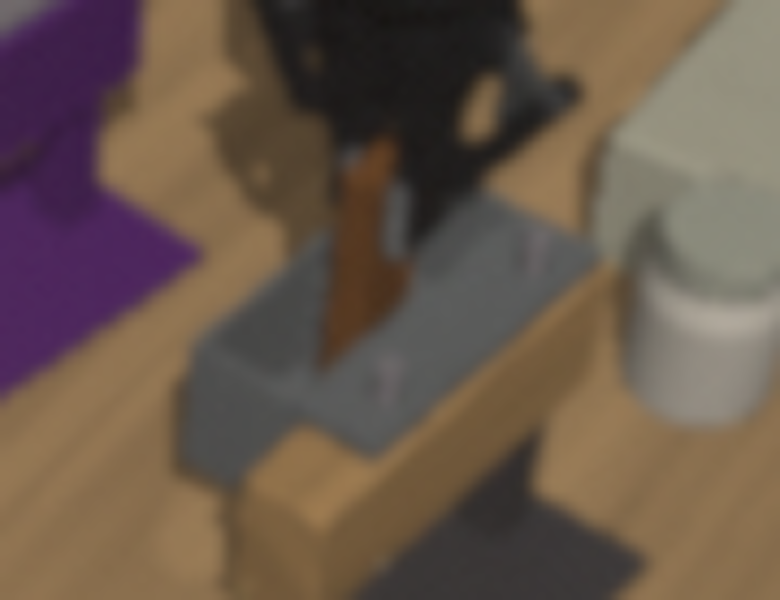

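Both pins stand up through the flange (crop (388,378) and (535,247)), and the load is almost gone. Release.

Call:
play_rows([
  {"x": 0,"y": 0,"z": 0,"ax": 0,"ay": 0,"az": 0},
  {"x": 0,"y": 0,"z": 0,"ax": 0,"ay": 0,"az": 0},
  {"x": 0,"y": 0,"z": 0,"ax": 0,"ay": 0,"az": 0},
], squeeze=20)

```text
t: 17.0
tcp_pos: [0.5152, 0.2578, 0.1702]
tcp_rot: [-2.493, 1.571, -2.596]
ft_force: [-0.3, 1.1, -3.7]
width: 0.159
```

Call:
play_rows([
  {"x": 0,"y": 0,"z": 0,"ax": 0,"ay": 0,"az": 0},
  {"x": 0,"y": 0,"z": 0,"ax": 0,"ay": 0,"az": 0},
  {"x": 0,"y": 0,"z": 0,"ax": 0,"ay": 0,"az": 0},
  {"x": 0,"y": 0,"z": 0,"ax": 0,"ay": 0,"az": 0},
  {"x": 0,"y": 0,"z": 0,"ax": 0,"ay": 0,"az": 0},
  {"x": 0,"y": 0,"z": 0,"ax": 0,"ay": 0,"az": 0},
  {"x": 0,"y": 0,"z": 0,"ax": 0,"ay": 0,"az": 0},
], grip=60)

```text
t: 17.7
tcp_pos: [0.5152, 0.2578, 0.1703]
tcp_rot: [-3.1, 1.571, 3.08]
ft_force: [-0.4, -0.8, 0.3]
width: 0.601
```

Call:
play_rows([
  {"x": 0,"y": 0,"z": 0.5,"ax": 0,"ay": 0,"az": 0},
  {"x": 0,"y": 0,"z": 1.5,"ax": 0,"ay": 0,"az": 0},
  {"x": 0,"y": 0,"z": 3,"ax": 0,"ay": 0,"az": 0},
  {"x": 0,"y": 0,"z": 5,"ax": 0,"ay": 0,"az": 0},
  {"x": 0,"y": 0,"z": 7,"ax": 0,"ay": 0,"az": 0},
  {"x": 0,"y": 0,"z": 9,"ax": 0,"ay": 0,"az": 0},
  {"x": 0,"y": 0,"z": 11,"ax": 0,"ay": 0,"az": 0},
  {"x": 0,"y": 0,"z": 13,"ax": 0,"ay": 0,"az": 0},
  {"x": 0,"y": 0,"z": 14,"ax": 0,"ay": 0,"az": 0},
])

```text
t: 18.6
tcp_pos: [0.5154, 0.258, 0.3125]
tcp_rot: [0.672, 1.568, 0.569]
ft_force: [-0.4, -0.5, 0.4]
width: 0.6
```

Call:
play_rows([
  {"x": 0,"y": -2,"z": 0,"ax": 0,"ay": 0,"az": 0},
  {"x": 0,"y": -5,"z": 0,"ax": 0,"ay": 0,"az": 0},
  {"x": 0,"y": -8,"z": 0,"ax": 0,"ay": 0,"az": 0},
  {"x": 0,"y": -11,"z": 0,"ax": 0,"ay": 0,"az": 0},
  {"x": 0,"y": -14,"z": 0,"ax": 0,"ay": 0,"az": 0},
  {"x": 0,"y": -17,"z": 0,"ax": 0,"ay": 0,"az": 0},
  {"x": 0,"y": -20,"z": 0,"ax": 0,"ay": 0,"az": 0},
  {"x": 0,"y": -23,"z": 0,"ax": 0,"ay": 0,"az": 0},
  {"x": 0,"y": -26,"z": 0,"ax": 0,"ay": 0,"az": 0},
  {"x": 0,"y": -28,"z": 0,"ax": 0,"ay": 0,"az": 0},
  {"x": 0,"y": -28,"z": 0,"ax": 0,"ay": 0,"az": 0},
])

```text
t: 19.7
tcp_pos: [0.515, -0.025, 0.3103]
tcp_rot: [-1.732, 1.57, -1.839]
ft_force: [-0.0, 0.5, 1.3]
width: 0.605
```

```bash
python3 - <<'E'
from h import *
s,M=st(); print(s['t'],s['tcp_pos'],s['ft_force'],s['qvel'].round(2))
im2,_=grab('scene','s8'); im,_=grab('top','t8')
cv2.imwrite('pics/v8.png',np.hstack([cv2.resize(im2[90:160,255:345],(400,311),interpolation=2),cv2.resize(im[145:215,125:215],(400,311),interpolation=2)]))
cv2.imwrite('pics/v8b.png',im2)
E
```

```text
19.7 [ 0.51499424 -0.02496093  0.31033128] [-0.02714771  0.48712625  1.28872061] [-0.05 -0.   -0.03  0.   -0.01 -0.   -0.04]
```

View pics/v8.png

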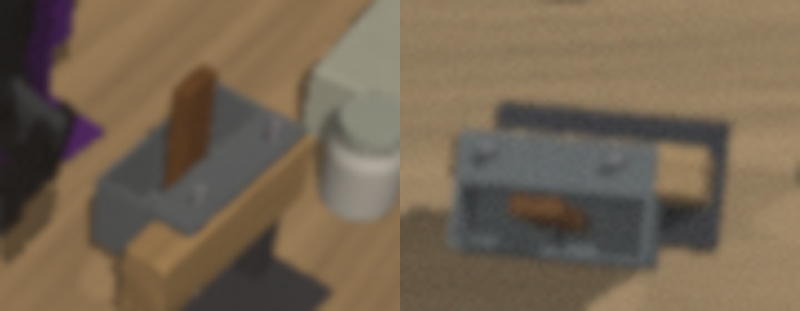

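View pics/v8b.png

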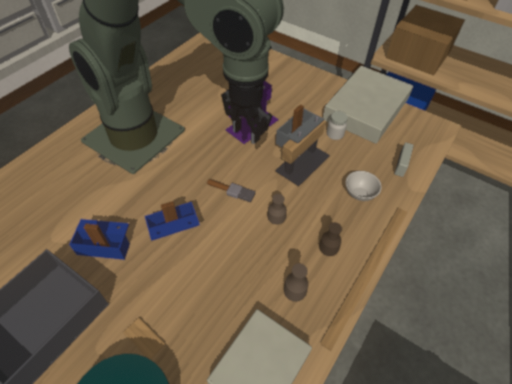

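The caddy hangs with both pins through (left crop (200,195),(270,130); right crop (485,152),(612,158)), and the bystanders look unmoved. Last check: level and seat height from depth.

```bash
python3 - <<'E'
from fit import *
im,d=load('top8') if 0 else load('t8'); i0,d0=load('top0'); 
Wd=[cloud('top',d)]
for k in range(3): Wd.append(cloud('top',grab('top',f't9{k}')[1]))
Rr,t=pose([.5521,.2399,-.103]); T=t+Rr@[-.043,.0135,.09]
W=np.nanmedian(Wd,0); L=(W-T)@Rr*1000
x,y,z=L[...,0],L[...,1],L[...,2]
m=(x>29)&(x<55)&(abs(y)<64)&(z>45)&(z<75)&(np.hypot(x-44,abs(y)-45)>12)
A=np.c_[x[m],y[m],np.ones(m.sum())]; c=np.linalg.lstsq(A,z[m],rcond=None)[0]; r=z[m]-A@c
print('flange n',m.sum(),'tilt deg x,y',np.degrees(c[:2]),'median z (nom 60)',np.median(z[m]),r.std())
m2=m|((x>-26)&(x<60)&(abs(y)<72)&(z>54)&(z<66)); A=np.c_[x[m2],y[m2],np.ones(m2.sum())]; c=np.linalg.lstsq(A,z[m2],rcond=None)[0]; print('rim+flange',np.degrees(c[:2]),m2.sum())
g=(abs(x-4)<6)&(abs(y)<16)&(z>105); print('grip top',np.median(z[g]),np.median(x[g]),np.median(y[g]))
ch=(np.abs(im.astype(int)-i0).max(2)>45); ch=cv2.morphologyEx(ch.astype(np.uint8),cv2.MORPH_OPEN,np.ones((3,3)))
k,l,s,ce=cv2.connectedComponentsWithStats(ch); print([(s[i].tolist()) for i in range(1,k) if s[i][4]>15])
print(ctrl.get_state()['t'],ctrl.get_state()['ft_force'])
E
```

```text
flange n 249 tilt deg x,y [2.39367987 0.40191083] median z (nom 60) 59.694596498949345 1.9303028610447148
rim+flange [ 1.72943317 -0.00652951] 638
grip top 118.47816979229466 2.5701908067894212 1.2094029908283672
[[220, 139, 65, 81, 2703], [241, 153, 14, 5, 58], [281, 171, 49, 36, 1292], [321, 170, 5, 5, 22], [233, 209, 11, 14, 107], [115, 212, 23, 7, 99], [147, 215, 4, 4, 16], [152, 215, 6, 5, 24], [246, 225, 29, 20, 412], [227, 226, 78, 101, 3625], [283, 230, 4, 5, 17], [79, 293, 53, 37, 1305], [281, 307, 199, 77, 7848], [235, 359, 6, 4, 20]]
19.95 [ 0.52410974  0.38883847 -0.40860912]
```

The tilt about y reads 1.7–2.4°. I check the measurement bias against the caddy when it stood on the bench, and against the beam top.

```bash
python3 - <<'E'
from fit import *
def lv(n,files,T,Rr,lab):
    W=np.nanmedian([cloud(n,load(f)[1]) for f in files],0); L=(W-T)@Rr*1000
    x,y,z=L[...,0],L[...,1],L[...,2]
    for nm,m in(('flange',(x>29)&(x<55)&(abs(y)<64)&(z>45)&(z<75)&(np.hypot(x-44,abs(y)-45)>12)),('rim+fl',(x>-26)&(x<60)&(abs(y)<72)&(z>52)&(z<68)&~((np.hypot(x-44,abs(y)-45)<12)))):
        A=np.c_[x[m],y[m],np.ones(m.sum())]; c=np.linalg.lstsq(A,z[m],rcond=None)[0]; print(lab,nm,m.sum(),np.degrees(c[:2]).round(2),np.median(z[m]).round(2))
        if nm=='rim+fl':
            for a,b in((-26,-20),(21,30),(30,40),(40,50),(50,58)): 
                q=m&(x>a)&(x<b); print('   x',a,b,q.sum(),np.median(z[q]).round(2))
Rc,tc=pose([.5337,-.2216,.139]); Rr,t=pose([.5521,.2399,-.103]); T=t+Rr@[-.043,.0135,.09]
for _ in range(6): grab('scene',f's9{_}')
lv('top',['top0','t1'],tc,Rc,'bench top'); lv('scene',['scene0','s1'],tc,Rc,'bench scene')
lv('top',['t8','t90','t91','t92'],T,Rr,'hung top'); lv('scene',['s8']+[f's9{k}' for k in range(6)],T,Rr,'hung scene')
E
```

```text
bench top flange 215 [0.89 0.03] 59.52
bench top rim+fl 524 [0.49 0.19] 59.4
   x -26 -20 64 58.98
   x 21 30 117 59.01
   x 30 40 105 59.62
   x 40 50 84 60.09
   x 50 58 83 59.08
bench scene flange 308 [0.7  0.03] 61.55
bench scene rim+fl 798 [1.34 0.13] 61.3
   x -26 -20 87 60.59
   x 21 30 156 61.35
   x 30 40 141 61.42
   x 40 50 128 61.54
   x 50 58 116 61.58
hung top flange 249 [2.39 0.4 ] 59.69
hung top rim+fl 576 [1.78 0.04] 59.05
   x -26 -20 57 57.5
   x 21 30 129 58.85
   x 30 40 117 59.14
   x 40 50 97 59.79
   x 50 58 95 60.23
hung scene flange 161 [-1.22 -0.14] 62.23
hung scene rim+fl 521 [1.84 0.3 ] 61.52
   x -26 -20 46 58.11
   x 21 30 92 61.86
   x 30 40 73 61.93
   x 40 50 68 62.33
   x 50 58 108 61.86<stdin>:3: RuntimeWarning: All-NaN slice encountered
```

Corrected for that bias, the hung caddy is level within about 1°: it leans the free play against the beam face. It rests on the strip and nothing is touching it. Handing in.

```bash
python3 -c "
from station import ctrl
print(ctrl.get_state()['t']); print(ctrl.sign_off())"
```

```text
20.25
the job is handed in; nothing more can be done
None
```

The grey caddy now hangs on the wooden rail with both pins through its flange holes. The gripper has let go and moved clear, and I handed the job in at 20.25 s.

**How it went:** I gripped the caddy by its wooden grip and carried it over the vase. Pushing it gently against the beam face (about 5 N) gave the distance to the beam. From the images the pin strip sat about 13.5 mm left of the middle, and the flange went down over the pins on the first try with no side force. It met the strip at the expected height, with about 9 N.

**Last checks:**
- **Pins:** both show through the holes in both cameras.
- **Height:** the top camera puts the flange top at the expected height. The scene camera reads about 2 mm high, as it did with the caddy on the bench.
- **Level:** side to side it is within about 0.4°. Front to back, raw depth fits ranged from −1.2° to +2.4° (the scene camera's flange-only fit disagrees in sign). Compared with the caddy on the bench, the rim-and-flange fits suggest it leans forward about 0.5–1.3°, roughly what I'd expect from the play between the pins and the face.
- **Bystanders:** the pots, tools and look-alikes look unmoved to the eye. My image-difference check could not confirm this, because the moved arm and its shadow dominated it.

My first two move calls were refused because the rows did not list all six values; nothing moved.

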